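# Draw the pole rest out one hole and lay the handle blank in it

### The arm

A 6-joint arm with a two-finger parallel gripper is mounted at the origin on the work surface. World frame = base frame: x ahead of the robot, y to its left, z up, the work surface at z = 0. Lengths are in m, angles in degrees, forces in N, time in s.
With the tool pointing down it reaches from about 0.3 to 0.75 m from the base axis. Payload 8.5 kg.
Tool frame: the origin (TCP) lies on the centre line of the jaws, within the pads' length; the fingertips stand 19 mm ahead of it and the grasp point (between the pads) is the TCP (env.tcp_to_tips is the z of the fingertips in the tool frame, in m); z points along the fingers, y is the line along which they close (so a half turn about z gives the same grasp; the last joint's range is limited). The gripper opens to 85 mm and grips with 20 to 120 N. Pads are 22 mm wide; open, the fingers measure 114 mm over their backs; the gripper's body (76 mm by 85 mm) begins 54 mm behind the grasp point. The pads swing forward as they close: fully open they stand 13 mm farther back than shut.
Start: joints at [-89.227, 21.807, 74.336, -0, 83.858, -12.336], TCP at [0.125, -0.536, 0.25] pointing down, gripper open.
Joint ranges: [-178.18, 178.18], [-50.72, 133.34], [12.68, 142.11], [-81.47, 261.47], [9.98, 163.14], [-165.26, 165.26]. Speed limits (degrees/s): [136.94, 136.94, 180, 180, 180, 180].

### API

Orientations are given as a 3x3 rotation matrix whose columns are the frame's x, y, z axes.
In Python, from rig import env gives the robot as it stands.
- The arm moves only by the tool servo_tool, never from a script. Its argument "steps" is a list of rows, each an object of numbers: "tx", "ty", "tz": the shift along the world's x, y, z in cm; "yaw": the turn about the world's z in degrees; "claw": the finger opening in cm, from 0 to 8.54. In form: [{"tx": .., "ty": .., "tz": .., "yaw": .., "claw": ..}, ...]. A call has 1 to 20 rows; each row shifts and turns the commanded pose from where the row before left it; what a row does not reach is not made up. A row lasts 1/10 s, in which the tool goes at most 50 mm and 8.59 degrees, less where a joint would pass 70% of its speed; a pose out of reach is approached as far as the arm can. A call with a gripper value outside its range is refused whole. The fingers move at their own pace and stop on an object; "newtons" is the grip in N (left out, the last holds). Time passes only in rows, so rows that do not move let the fingers close. It gives the time, the measured TCP pose, the force, the opening and the grip force at its end, in the units of the state.
- env.observe(): the state, without advancing time (a new reading comes with each control period).
- env.get_image(name): name is "side" or "top"; returns (picture, depth): 420x560x3 uint8, red, green, blue; 420x560 float32, m along the optical axis (not along the pixel's ray), 0 where there is no reading.
- env.camera_model(name): a dict with "fovy" (degrees; the focal length in pixels is half the picture's height over the tangent of half this angle, whatever the lens; pixels are square), "cx", "cy" (the principal point, pixels), "T" (4x4, takes a point from camera to world coordinates). Camera axes: x right, y down, z forward; pixel columns grow to the right and rows downward; lengths in m; the calibration is good to about 2 mm. A picture is of the moment at which its call begins. camera_model takes no time and is no camera call.
- env.close_job(): hands the job in; it is judged then, once.
The state is a dict: "time_s": time; "q": joint angles; "qvel": joint speeds; "joint_efforts": joint torques, N m; "position": TCP position; "tool_rot": TCP orientation; "ft_force": force on the tool from outside, world axes, zero at the start; "wrist_torque": the same for the moment, N m; "grip_width": finger opening in m; "gripper_force": force on a finger pad.
Only numpy, scipy, OpenCV 4.12 (cv2) and the standard library are available. Lean on these libraries where they do the work, as an engineer would, in place of code of your own. Each camera call takes 0.05 s, during which the arm holds its last target. There are 200 camera calls.

### The job

The telescoping pole rest is too short for the long eight-sided handle blank: press its sprung button down, draw the sliding arm out, and let the button pop fully up in the very next hole, without ramming its pin hard against the ends of the hole. Then lay the long blank in the two V rests so that it lies down in both and sticks out about equally past both, let go of it, and leave the glue bottle standing.

Things in the scene. Friction and masses are not known exactly. Their poses are not given: they have to be found in the camera images.
- stand: telescoping pole rest, fixed to the bench: dark square steel tube 225 mm long, 48 wide, its top 60 mm above the bench, on a plywood foot 250 x 90. Origin on the bench surface under the start hole; x along the tube, the way the arm draws out, z up. A bright aluminium arm slides in the tube (friction about 2.5 N).
- start_hole (a point): middle of the start hole, at the tube's top face (60 mm up). A slot 11 mm wide runs along the tube's 5 mm thick top wall, with square holes 18.5 mm long on it: this one, the next with its middle somewhere 35 to 49 mm from it along the stand's x (hand-drilled, each rest differs; not measured), and one more 36 mm beyond that
- fixed_rest (a point): inner apex of the dark V rest fixed on the tube, 90 mm behind the stand's origin (x = -90 mm), 95 mm above the bench. 90 degree V open upwards, 20 mm long along the tube, its tips about 126 mm high and 62 mm apart. The blank lies in the two Vs with its axis 23 mm above the apexes (118 mm above the bench), over the tube's middle line
- sliding_rest (a point): inner apex of the bright V rest on the end of the sliding arm: same shape and height, 140 mm ahead of the button (stand's x), moving with it
- button: sprung button on the sliding arm: black round cap 24 mm across, 17 tall; origin at the centre of its top, 87 mm above the bench when up; axes as the stand's. A thin stem joins it to a 16 mm square pin that locks in the hole. Goes down 9 mm; spring 3 N at first, 1 N more per mm. At 6 mm or more the pin is under the wall and the arm slides, moved by the cap
- button_stem (a point): foot of the button's stem, 28 mm under the cap's top, moves with it. Let go between holes, the button stays about 5 mm down, riding under the wall, and still slides with 4 to 6 N of push on the cap. Over a hole it pops up if not held down, and then blocks the arm; the pin must not be pushed against the hole with over 25 N. Up, the cap's underside is 10 mm above the tube
- blank: long pale wooden handle blank, eight-sided, 32 mm across flats, 360 mm long, about 0.22 kg, lying flat on the bench. Origin at its centre, 16 mm above the bench; x along its length, z up
- glue: white glue bottle, 60 mm across, 170 mm tall, standing on the bench. Origin at the centre of its underside, z up
There are look-alikes about, which are no part of the job. There is more than one size of the glue; the job needs the middle-sized.

How it is judged:
By the outcome, as a careful person would: the job done as asked, in the order asked, and still so for the second after the job is handed in, with the robot touching nothing.
It also fails if it takes over 64 s, if anything falls off the work surface, if the arm or the gripper's body presses on something with over 40 N, if the wrist force passes 120 N, or if a joint passes its speed limit or range.

## Working session

There is one attempt and no reset: what is moved stays moved. The work goes in short steps, Python scripts to look and compute and a tool call to move; the robot and the scene stay as the last step left them, time stands still between calls to the robot, and variables do not carry over. Pictures are saved under pics/ and viewed, at most 10 in all, crops included, and the job is handed in when it is done.

Besides the shell and the picture viewer there is one more tool, called after "Request:" as name([rows], argument=value, ...), one row to a line, values as JSON. servo_tool: Moves the arm, as the interface text tells. Its arguments: {"type":"object","properties":{"steps":{"type":"array"},"newtons":{"type":"number"}},"required":["steps"]}

```bash
mkdir -p pics; ls; cat > h.py <<'E'
import numpy as np, cv2
from rig import env
def cam(n):
    m=env.camera_model(n); f=210/np.tan(np.radians(m["fovy"])/2); return m,f
def cloud(n,depth):
    m,f=cam(n); v,u=np.mgrid[0:420,0:560]
    p=np.stack([(u-m["cx"])/f*depth,(v-m["cy"])/f*depth,depth],-1)
    T=np.array(m["T"]); return p@T[:3,:3].T+T[:3,3]
def grab(n,tag):
    im,d=env.get_image(n); cv2.imwrite(f"pics/{tag}_{n}.png",im[:,:,::-1]); np.savez(f"{tag}_{n}.npz",im=im,d=d); return im,d
def plane(n,u,v,z):
    m,f=cam(n); T=np.array(m["T"]); r=T[:3,:3]@[(u-m["cx"])/f,(v-m["cy"])/f,1]; o=T[:3,3]; return o+r*(z-o[2])/r[2]
E
python3 - <<'E'
from h import *
for n in("side","top"):
    grab(n,"a"); m,f=cam(n); print(n,m,f)
print(env.observe())
E
```

```text
pics
side {'fovy': 50.085444393668105, 'cx': 272.8530120432226, 'cy': 212.2364217724716, 'T': array([[-0.79907811, -0.44455171,  0.40478136,  0.1959015 ],
       [-0.6011902 ,  0.5982789 , -0.52974778,  0.39401746],
       [-0.00667186, -0.66666044, -0.7453317 ,  0.734664  ],
       [ 0.        ,  0.        ,  0.        ,  1.        ]])} 449.47114731323086
top {'fovy': 43.35952686428886, 'cx': 277.05950763759654, 'cy': 212.67649009154886, 'T': array([[ 0.00479644, -0.99170932,  0.12841188,  0.40389661],
       [-0.99997717, -0.00536788, -0.00410434, -0.09918117],
       [ 0.00475962, -0.12838926, -0.99171243,  1.13854447],
       [ 0.        ,  0.        ,  0.        ,  1.        ]])} 528.2497102746651
{'time_s': 0.1, 'q': array([-8.92276720e+01,  2.18384042e+01,  7.43791925e+01, -1.03381920e-03,
        8.38585014e+01, -1.23362374e+01]), 'qvel': array([-0.02367314, -0.05415371,  0.00096821,  0.04122604,  0.0428613 ,
        0.03779146]), 'joint_efforts': array([ 4.15192204e-03, -4.49215150e+01, -2.31654382e+01, -1.08066961e-04,
        3.69450543e-03,  7.91408326e-06]), 'position': array([ 0.12472422, -0.53542769,  0.24976873]), 'tool_rot': array([[ 9.73941638e-01,  2.26798777e-01, -3.58409788e-05],
       [ 2.26798624e-01, -9.73940769e-01,  1.32779789e-03],
       [ 2.66235946e-04, -1.30132633e-03, -9.99999118e-01]]), 'ft_force': array([-0.59736962, -0.99742102,  0.20928528]), 'wrist_torque': array([ 0.01633793, -0.01028343,  0.00563717]), 'gripper_force': 0.0, 'grip_width': 0.08519486068602912}
```

View pics/a_top.png

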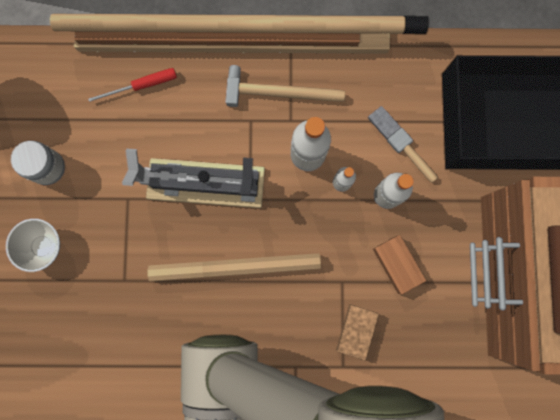

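View pics/a_side.png

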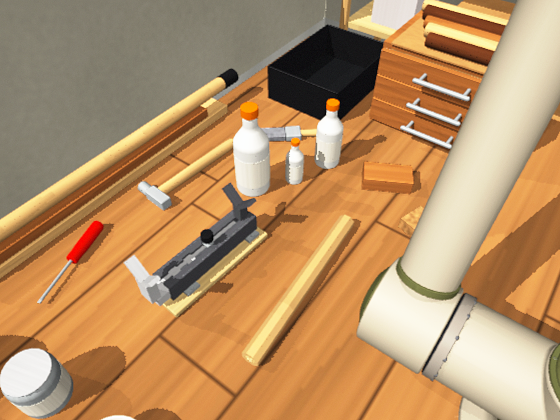

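The top view shows the stand with the bright V at about (133,168), black button (204,176) and dark V (247,178). The blank runs from (150,272) to (320,262), and the middle-sized glue bottle is at (393,190). Stand x points roughly along world +y.

```bash
cat > m.py <<'E'
from h import *
import sys
tag=sys.argv[1] if len(sys.argv)>1 else "a"
def load(n): z=np.load(f"{tag}_{n}.npz"); return z["im"],z["d"]
im,d=load("top"); P=cloud("top",d); z=P[...,2]; U,V=np.meshgrid(range(560),range(420))
roi=lambda a,b,c,e:(U>=a)&(U<=b)&(V>=c)&(V<=e)&(d>0)
def rect(m,name):
    p=P[m]; c=p.mean(0); r=cv2.minAreaRect((p[:,:2]*1000).astype(np.float32)); print(name,m.sum(),"mean",c.round(4),"rect",np.round(r[0],1),np.round(r[1],1),round(r[2],1)); return c
hsv=cv2.cvtColor(im,cv2.COLOR_RGB2HSV)
m=roi(135,335,245,290)&(z>.027)&(z<.04); rect(m,"blank top")
p=P[m][:,:2]; print("dir",cv2.fitLine((p*1000).astype(np.float32),cv2.DIST_HUBER,0,.01,.01).ravel())
m=roi(140,270,150,215)&(z>.055)&(z<.064); rect(m,"tube top")
q=P[m][:,:2]; print("dir",cv2.fitLine((q*1000).astype(np.float32),cv2.DIST_HUBER,0,.01,.01).ravel())
m=roi(140,270,150,215)&(z>.010)&(z<.02); rect(m,"foot")
m=roi(190,218,160,192)&(z>.08)&(z<.092); rect(m,"cap top")
m=roi(115,160,140,195)&(z>.085)&(z<.135);rect(m,"bright V")
m=roi(225,265,140,215)&(z>.085)&(z<.135);rect(m,"dark V")
m=roi(370,420,160,215)&(z>.15)&(z<.19);rect(m,"glue mid top")
m=roi(280,340,110,180)&(z>.05);rect(m,"glue big"); print(P[m][:,2].max())
m=roi(325,365,160,200)&(z>.05);rect(m,"glue small"); print(P[m][:,2].max())
E
python3 m.py
python3 - <<'E'
from h import *
z=np.load("a_side.npz");P=cloud("side",z["d"]);U,V=np.meshgrid(range(560),range(420))
for nm,zl,zh,box in(("cap",.080,.092,(195,220,222,250)),("tube",.055,.064,(140,270,190,310))):
    m=(U>box[0])&(U<box[1])&(V>box[2])&(V<box[3])&(P[...,2]>zl)&(P[...,2]<zh)
    p=P[m];print(nm,m.sum(),p.mean(0),cv2.minAreaRect((p[:,:2]*1000).astype(np.float32)))
t=np.load("a_top.npz")["im"];s=z["im"]
a=cv2.resize(t[140:220,110:275],None,fx=4.8,fy=4.8,interpolation=2)[:300]
a=cv2.resize(t[140:215,110:275],(792,360),interpolation=2)
b=cv2.resize(s[180:310,110:280],(314,240),interpolation=2)
c=np.zeros((600,792,3),np.uint8);c[:360]=a;c[360:,:314]=b
cv2.imwrite("pics/crop1.png",c[:,:,::-1])
E
```

```text
blank top 1984 mean [ 0.4339 -0.0159  0.0312] rect [433.8 -15. ] [ 31.5 360.2] 4.4
dir [ 7.5497083e-02 -9.9714601e-01  4.3379654e+02 -1.5231065e+01]
tube top 1631 mean [0.6155 0.0583 0.0602] rect [616.1  57.8] [242.8  49.2] 85.8
dir [6.6828668e-02 9.9776447e-01 6.1036908e+02 5.8038326e+01]
foot 1653 mean [0.6051 0.0471 0.0144] rect [615.7  51.4] [250.1  90.6] 85.9
cap top 112 mean [0.6147 0.046  0.0868] rect [614.9  46.6] [22.7 21.5] 48.6
bright V 436 mean [0.6266 0.1845 0.1114] rect [625.7 185.9] [21.3 73.4] 86.2
dark V 385 mean [ 0.6101 -0.0436  0.1129] rect [608.8 -43.4] [20.3 73.6] 86.0
glue mid top 197 mean [ 0.5902 -0.3419  0.169 ] rect [ 590.8 -342.7] [26.5 26.7] 60.1
glue big 1590 mean [ 0.6659 -0.1689  0.1498] rect [ 668.1 -191.5] [124.1  72.8] 64.0
0.22272872932232257
glue small 338 mean [ 0.6142 -0.2419  0.0859] rect [ 617.7 -244.1] [39. 38.] 85.3
0.11959251480295308
cap 120 [0.61443462 0.05134291 0.08576883] ((615.6599731445312, 50.24470520019531), (22.930509567260742, 23.709566116333008), 11.049529075622559)
tube 1875 [0.61417076 0.06724223 0.05919664] ((618.0210571289062, 70.33343505859375), (260.0465393066406, 51.56398391723633), 85.80614471435547)
```

View pics/crop1.png

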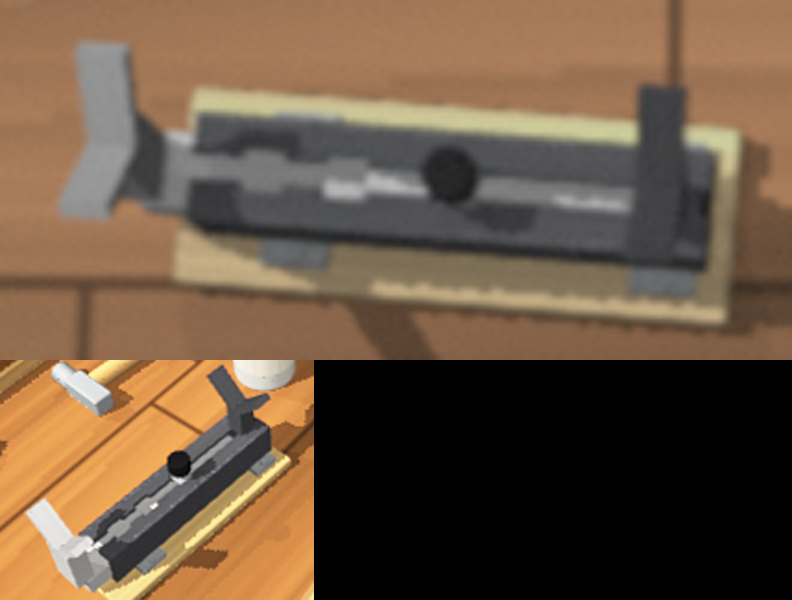

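The crop shows the next hole at crop u≈323–368 and the one after at about 240–298. The cap is at about (450,176). Next I measure the hole positions along the stand while making the first transit.

```bash
cat > hole.py <<'E'
from h import *
import sys
im=np.load("a_top.npz")["im"]; g=cv2.cvtColor(im,cv2.COLOR_RGB2GRAY).astype(np.float32)
O=np.array([.6153,.0464]); s=np.array([.0735,.9973]); n=np.array([-s[1],s[0]])  # n: left of s (-x)
m,f=cam("top"); T=np.linalg.inv(np.array(m["T"]))
def proj(p): c=T[:3,:3]@p+T[:3,3]; return c[0]/c[2]*f+m["cx"],c[1]/c[2]*f+m["cy"]
S=np.arange(12,100,1.0); N=np.arange(-15,16,1.5)
M=np.array([[proj(np.r_[O+s*a/1e3+n*b/1e3,.060]) for a in S] for b in N],np.float32)
r=cv2.remap(g,M[...,0],M[...,1],cv2.INTER_CUBIC)
for lo,hi in((-9,-6.5),(6.5,9)):
    k=(N>=lo)&(N<=hi); print(lo,hi); print(*[f"{int(a)}:{v:.0f}" for a,v in zip(S,r[k].mean(0))])
w=cv2.resize(np.clip(r,0,255),(792,300),interpolation=cv2.INTER_CUBIC); cv2.imwrite("pics/rect.png",w)
E
python3 hole.py; python3 -c "
from rig import env;print(env.tcp_to_tips)"
```

```text
-9 -6.5
12:40 13:42 14:49 15:57 16:65 17:71 18:77 19:80 20:82 21:81 22:82 23:82 24:81 25:80 26:79 27:78 28:79 29:80 30:80 31:80 32:79 33:79 34:79 35:78 36:79 37:80 38:82 39:87 40:91 41:96 42:97 43:98 44:97 45:96 46:95 47:94 48:94 49:94 50:93 51:93 52:94 53:95 54:94 55:92 56:88 57:83 58:79 59:76 60:76 61:77 62:78 63:78 64:78 65:78 66:76 67:75 68:73 69:70 70:66 71:62 72:60 73:60 74:63 75:67 76:74 77:79 78:84 79:86 80:88 81:89 82:90 83:92 84:93 85:93 86:91 87:91 88:92 89:91 90:90 91:87 92:82 93:75 94:68 95:61 96:58 97:56 98:57 99:58
6.5 9
12:78 13:84 14:90 15:93 16:94 17:93 18:93 19:94 20:94 21:93 22:93 23:92 24:91 25:90 26:89 27:90 28:92 29:92 30:93 31:92 32:91 33:91 34:91 35:92 36:93 37:98 38:104 39:117 40:130 41:144 42:152 43:160 44:162 45:163 46:164 47:164 48:165 49:166 50:167 51:168 52:169 53:169 54:167 55:162 56:148 57:133 58:111 59:94 60:82 61:81 62:81 63:84 64:86 65:86 66:86 67:86 68:86 69:87 70:87 71:85 72:84 73:85 74:90 75:95 76:101 77:107 78:111 79:114 80:113 81:114 82:114 83:113 84:113 85:112 86:112 87:112 88:114 89:114 90:114 91:108 92:100 93:89 94:82 95:74 96:68 97:64 98:63 99:64
0.019[ WARN:0@0.240] global loadsave.cpp:1063 imwrite_ Unsupported depth image for selected encoder is fallbacked to CV_8U.
```

View pics/rect.png

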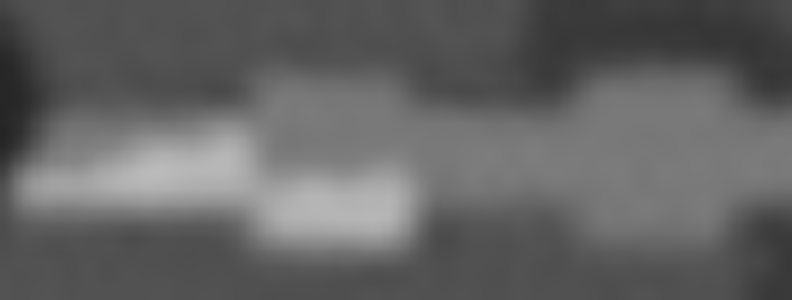

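Request:
servo_tool([
  {"tx": 2.4, "ty": 2.9, "yaw": 3.65},
  {"tx": 2.4, "ty": 2.9, "yaw": 3.65},
  {"tx": 2.4, "ty": 2.9, "yaw": 3.65},
  {"tx": 2.4, "ty": 2.9, "yaw": 3.65},
  {"tx": 2.4, "ty": 2.9, "yaw": 3.65},
  {"tx": 2.4, "ty": 2.9, "yaw": 3.65},
  {"tx": 2.4, "ty": 2.9, "yaw": 3.65},
  {"tx": 2.4, "ty": 2.9, "yaw": 3.65},
  {"tx": 2.4, "ty": 2.9, "yaw": 3.65},
  {"tx": 2.4, "ty": 2.9, "yaw": 3.65},
  {"tx": 2.4, "ty": 2.9, "yaw": 3.65},
  {"tx": 2.4, "ty": 2.9, "yaw": 3.65},
  {"tx": 2.4, "ty": 2.9, "yaw": 3.65},
  {"tx": 2.4, "ty": 2.9, "yaw": 3.65},
  {"tx": 2.4, "ty": 2.9, "yaw": 3.65},
  {"tx": 2.4, "ty": 2.9, "yaw": 3.65},
  {"tx": 2.4, "ty": 2.9, "yaw": 3.65},
  {"tx": 2.4, "ty": 2.9, "yaw": 3.65},
  {"tx": 2.4, "ty": 2.9, "yaw": 3.65},
  {"tx": 2.4, "ty": 2.9, "yaw": 3.65},
])

```text
invalid input at $.steps[0]: expected keys tx, ty, tz, yaw, claw
```

The rectified strip shows the next hole's edges at about 39.8 and 58 mm, so its middle is near 48–49 mm. The following hole is centred near 85 mm, which is consistent with the 36 mm spacing.

Request:
servo_tool([
  {"tx": 2.4, "ty": 2.9, "tz": 0, "yaw": 3.65, "claw": 8.5},
  {"tx": 2.4, "ty": 2.9, "tz": 0, "yaw": 3.65, "claw": 8.5},
  {"tx": 2.4, "ty": 2.9, "tz": 0, "yaw": 3.65, "claw": 8.5},
  {"tx": 2.4, "ty": 2.9, "tz": 0, "yaw": 3.65, "claw": 8.5},
  {"tx": 2.4, "ty": 2.9, "tz": 0, "yaw": 3.65, "claw": 8.5},
  {"tx": 2.4, "ty": 2.9, "tz": 0, "yaw": 3.65, "claw": 8.5},
  {"tx": 2.4, "ty": 2.9, "tz": 0, "yaw": 3.65, "claw": 8.5},
  {"tx": 2.4, "ty": 2.9, "tz": 0, "yaw": 3.65, "claw": 8.5},
  {"tx": 2.4, "ty": 2.9, "tz": 0, "yaw": 3.65, "claw": 8.5},
  {"tx": 2.4, "ty": 2.9, "tz": 0, "yaw": 3.65, "claw": 8.5},
  {"tx": 2.4, "ty": 2.9, "tz": 0, "yaw": 3.65, "claw": 7},
  {"tx": 2.4, "ty": 2.9, "tz": 0, "yaw": 3.65, "claw": 6},
  {"tx": 2.4, "ty": 2.9, "tz": 0, "yaw": 3.65, "claw": 5},
  {"tx": 2.4, "ty": 2.9, "tz": 0, "yaw": 3.65, "claw": 5},
  {"tx": 2.4, "ty": 2.9, "tz": 0, "yaw": 3.65, "claw": 5},
  {"tx": 2.4, "ty": 2.9, "tz": 0, "yaw": 3.65, "claw": 5},
  {"tx": 2.4, "ty": 2.9, "tz": 0, "yaw": 3.65, "claw": 5},
  {"tx": 2.4, "ty": 2.9, "tz": 0, "yaw": 3.65, "claw": 5},
  {"tx": 2.4, "ty": 2.9, "tz": 0, "yaw": 3.65, "claw": 5},
  {"tx": 2.4, "ty": 2.9, "tz": 0, "yaw": 3.65, "claw": 5},
])

```text
time_s: 2.1
position: [0.6054, 0.0458, 0.2499]
tool_rot: [[0.065, 0.998, -0.001], [0.998, -0.065, 0.0], [-0.0, -0.001, -1.0]]
ft_force: [-0.5, -1.5, -0.5]
grip_width: 0.0497
gripper_force: 0.0
```

Request:
servo_tool([
  {"tx": 0.96, "ty": 0.1, "tz": -3, "yaw": -0.5, "claw": 5},
  {"tx": 0, "ty": 0, "tz": -4, "yaw": 0, "claw": 5},
  {"tx": 0, "ty": 0, "tz": -3, "yaw": 0, "claw": 5},
  {"tx": 0, "ty": 0, "tz": -2, "yaw": 0, "claw": 5},
  {"tx": 0, "ty": 0, "tz": -1.5, "yaw": 0, "claw": 5},
  {"tx": 0, "ty": 0, "tz": -1, "yaw": 0, "claw": 5},
  {"tx": 0, "ty": 0, "tz": -1.1, "yaw": 0, "claw": 5},
  {"tx": 0, "ty": 0, "tz": 0, "yaw": 0, "claw": 5},
  {"tx": 0, "ty": 0, "tz": 0, "yaw": 0, "claw": 5},
], newtons=40)

```text
time_s: 3.0
position: [0.6146, 0.0453, 0.0947]
tool_rot: [[0.077, 0.997, 0.001], [0.997, -0.077, -0.0], [-0.0, 0.001, -1.0]]
ft_force: [-0.4, -0.6, 0.2]
grip_width: 0.0505
gripper_force: 0.0
```

Request:
servo_tool([
  {"tx": 0.03, "ty": 0.1, "tz": -0.1, "yaw": 0, "claw": 3.5},
  {"tx": 0, "ty": 0, "tz": 0, "yaw": 0, "claw": 2.8},
  {"tx": 0, "ty": 0, "tz": 0, "yaw": 0, "claw": 2.0},
  {"tx": 0, "ty": 0, "tz": 0, "yaw": 0, "claw": 2.0},
  {"tx": 0, "ty": 0, "tz": 0, "yaw": 0, "claw": 2.0},
  {"tx": 0, "ty": 0, "tz": 0, "yaw": 0, "claw": 2.0},
  {"tx": 0, "ty": 0, "tz": 0, "yaw": 0, "claw": 2.0},
])

```text
time_s: 3.7
position: [0.6145, 0.0464, 0.0934]
tool_rot: [[0.077, 0.997, -0.0], [0.997, -0.077, 0.0], [0.0, -0.0, -1.0]]
ft_force: [-2.6, 0.6, 3.6]
grip_width: 0.0218
gripper_force: 39.0
```

Request:
servo_tool([
  {"tx": 0, "ty": 0, "tz": -0.2, "yaw": 0, "claw": 1.5},
  {"tx": 0, "ty": 0, "tz": -0.2, "yaw": 0, "claw": 1.5},
  {"tx": 0, "ty": 0, "tz": -0.2, "yaw": 0, "claw": 1.5},
  {"tx": 0, "ty": 0, "tz": -0.16, "yaw": 0, "claw": 1.5},
  {"tx": 0, "ty": 0, "tz": 0, "yaw": 0, "claw": 1.5},
  {"tx": 0, "ty": 0, "tz": 0, "yaw": 0, "claw": 1.5},
])

```text
time_s: 4.3
position: [0.6146, 0.0464, 0.0864]
tool_rot: [[0.077, 0.997, 0.0], [0.997, -0.077, 0.0], [0.0, 0.0, -1.0]]
ft_force: [-6.6, 0.7, 10.9]
grip_width: 0.0221
gripper_force: 39.7
```

Request:
servo_tool([
  {"tx": 0.007, "ty": 0.1, "tz": 0, "yaw": 0, "claw": 1.5},
  {"tx": 0.007, "ty": 0.1, "tz": 0, "yaw": 0, "claw": 1.5},
  {"tx": 0.007, "ty": 0.1, "tz": 0, "yaw": 0, "claw": 1.5},
])

```text
time_s: 4.6
position: [0.6147, 0.0488, 0.0864]
tool_rot: [[0.077, 0.997, 0.0], [0.997, -0.077, -0.001], [-0.001, 0.0, -1.0]]
ft_force: [-6.6, -2.2, 10.5]
grip_width: 0.0219
gripper_force: 39.7
```

Request:
servo_tool([
  {"tx": 0.022, "ty": 0.3, "tz": 0, "yaw": 0, "claw": 1.5},
  {"tx": 0.022, "ty": 0.3, "tz": 0, "yaw": 0, "claw": 1.5},
  {"tx": 0.022, "ty": 0.3, "tz": 0, "yaw": 0, "claw": 1.5},
  {"tx": 0.022, "ty": 0.3, "tz": 0, "yaw": 0, "claw": 1.5},
  {"tx": 0.022, "ty": 0.3, "tz": 0, "yaw": 0, "claw": 1.5},
  {"tx": 0.022, "ty": 0.3, "tz": 0, "yaw": 0, "claw": 1.5},
  {"tx": 0.022, "ty": 0.3, "tz": 0, "yaw": 0, "claw": 1.5},
  {"tx": 0.022, "ty": 0.3, "tz": 0, "yaw": 0, "claw": 1.5},
  {"tx": 0.022, "ty": 0.3, "tz": 0, "yaw": 0, "claw": 1.5},
  {"tx": 0.022, "ty": 0.3, "tz": 0, "yaw": 0, "claw": 1.5},
  {"tx": 0.022, "ty": 0.3, "tz": 0, "yaw": 0, "claw": 1.5},
  {"tx": 0.022, "ty": 0.3, "tz": 0, "yaw": 0, "claw": 1.5},
  {"tx": 0.022, "ty": 0.3, "tz": 0, "yaw": 0, "claw": 1.5},
  {"tx": 0.022, "ty": 0.3, "tz": 0, "yaw": 0, "claw": 1.5},
  {"tx": 0.022, "ty": 0.2, "tz": 0, "yaw": 0, "claw": 1.5},
  {"tx": 0, "ty": 0.1, "tz": 0, "yaw": 0, "claw": 1.5},
  {"tx": 0, "ty": 0, "tz": 0, "yaw": 0, "claw": 1.5},
  {"tx": 0, "ty": 0, "tz": 0, "yaw": 0, "claw": 1.5},
])

```text
time_s: 6.4
position: [0.618, 0.0942, 0.0864]
tool_rot: [[0.076, 0.997, -0.0], [0.997, -0.076, -0.001], [-0.001, -0.0, -1.0]]
ft_force: [-6.8, -0.7, 9.8]
grip_width: 0.0216
gripper_force: 39.8
```

Request:
servo_tool([
  {"tx": 0, "ty": 0, "tz": 0.1, "yaw": 0, "claw": 2.6},
  {"tx": 0, "ty": 0, "tz": 0.1, "yaw": 0, "claw": 4.5},
  {"tx": 0, "ty": 0, "tz": 0.3, "yaw": 0, "claw": 5},
  {"tx": 0, "ty": 0, "tz": 1, "yaw": 0, "claw": 5},
  {"tx": 0, "ty": 0, "tz": 3, "yaw": 0, "claw": 5},
  {"tx": 0, "ty": 0, "tz": 4, "yaw": 0, "claw": 5},
  {"tx": -3, "ty": 0, "tz": 4, "yaw": 0, "claw": 5},
  {"tx": -5, "ty": 0, "tz": 2, "yaw": 0, "claw": 6},
  {"tx": -5, "ty": -2, "tz": 0, "yaw": 0, "claw": 7},
  {"tx": -4, "ty": -2, "tz": 0, "yaw": 0, "claw": 7},
])

```text
time_s: 7.4
position: [0.4533, 0.0559, 0.2305]
tool_rot: [[0.075, 0.997, 0.002], [0.997, -0.075, -0.0], [-0.0, 0.002, -1.0]]
ft_force: [1.4, -1.0, -0.4]
grip_width: 0.0703
gripper_force: 0.0
```

```bash
cat > chk.py <<'E'
from h import *
import sys
tag=sys.argv[1]; O=np.array([.6153,.0464]); s=np.array([.0735,.9973]); n=np.array([-s[1],s[0]])
for c in("top","side"):
    im,d=grab(c,tag); P=cloud(c,d); L=np.stack([(P[...,:2]-O)@s,(P[...,:2]-O)@n,P[...,2]],-1)*1e3
    m=(d>0)&(abs(L[...,1])<15)&(L[...,0]>10)&(L[...,0]<90)&(L[...,2]>74)&(L[...,2]<100)
    p=L[m]
    if len(p): print(c,len(p),"z90",np.percentile(p[:,2],[50,80,95]).round(1)); q=p[p[:,2]>np.percentile(p[:,2],80)-3]; print(" cap s,n",((q.min(0)+q.max(0))/2).round(1),q.mean(0).round(1))
    for nm,lo,hi in(("fixed",-115,-70),("slide",120,215)):
        m=(d>0)&(abs(L[...,1])<40)&(L[...,0]>lo)&(L[...,0]<hi)&(L[...,2]>85)&(L[...,2]<130); p=L[m]
        if len(p): print(" ",nm,len(p),((np.percentile(p,2,0)+np.percentile(p,98,0))/2).round(1))
E
python3 chk.py b
```

```text
top 122 z90 [87.1 88.8 90.1]
 cap s,n [47.8  0.1 89. ] [47.2  0.4 88.1]
  fixed 383 [-9.010e+01  1.000e-01  1.112e+02]
  slide 452 [187.4   0.6 107.5]
side 156 z90 [85.5 87.3 88.3]
 cap s,n [52.3  0.2 86.8] [52.6  0.3 86.5]
  fixed 333 [-85.2  -2.9 105.9]
  slide 566 [191.7   1.4 106.3]
```

The button is fully up at 87 mm, at s≈47.8. The sliding V is at s≈187.7, so the blank's centre should go at s≈49. Now I go to the blank.

Request:
servo_tool([
  {"tx": -0.3, "ty": -2, "tz": -3, "yaw": 3, "claw": 7},
  {"tx": -0.5, "ty": -3, "tz": -3, "yaw": 3, "claw": 7},
  {"tx": -0.5, "ty": -2, "tz": -3, "yaw": 2.6, "claw": 7},
  {"tx": 0, "ty": 0, "tz": -2, "yaw": 0, "claw": 7},
  {"tx": 0, "ty": 0, "tz": 0, "yaw": 0, "claw": 7},
  {"tx": 0, "ty": 0, "tz": 0, "yaw": 0, "claw": 7},
])

```text
time_s: 8.1
position: [0.4431, -0.0142, 0.1201]
tool_rot: [[-0.073, 0.997, 0.001], [0.997, 0.073, -0.0], [-0.0, 0.001, -1.0]]
ft_force: [0.6, -0.4, -0.1]
grip_width: 0.0697
gripper_force: 0.0
```

Request:
servo_tool([
  {"tx": -0.94, "ty": -0.1, "tz": -2, "yaw": 0, "claw": 7},
  {"tx": 0, "ty": 0, "tz": -3, "yaw": 0, "claw": 7},
  {"tx": 0, "ty": 0, "tz": -2.5, "yaw": 0, "claw": 7},
  {"tx": 0, "ty": 0, "tz": -1.2, "yaw": 0, "claw": 7},
  {"tx": 0, "ty": 0, "tz": -0.8, "yaw": 0, "claw": 7},
  {"tx": 0, "ty": 0, "tz": 0, "yaw": 0, "claw": 5},
  {"tx": 0, "ty": 0, "tz": 0, "yaw": 0, "claw": 3.8},
  {"tx": 0, "ty": 0, "tz": 0, "yaw": 0, "claw": 2.5},
  {"tx": 0, "ty": 0, "tz": 0, "yaw": 0, "claw": 2.5},
  {"tx": 0, "ty": 0, "tz": 0, "yaw": 0, "claw": 2.5},
  {"tx": 0, "ty": 0, "tz": 0, "yaw": 0, "claw": 2.5},
  {"tx": 0, "ty": 0, "tz": 0, "yaw": 0, "claw": 2.5},
], newtons=40)

```text
time_s: 9.3
position: [0.4335, -0.0153, 0.0253]
tool_rot: [[-0.074, 0.997, 0.002], [0.997, 0.074, -0.001], [-0.001, 0.002, -1.0]]
ft_force: [-0.2, 1.3, 6.3]
grip_width: 0.031
gripper_force: 40.4
```

Request:
servo_tool([
  {"tx": 0, "ty": 0, "tz": 0.5, "yaw": 0, "claw": 2.5},
  {"tx": 0, "ty": 0, "tz": 1.5, "yaw": 0, "claw": 2.5},
  {"tx": 0, "ty": 0, "tz": 2.5, "yaw": 0, "claw": 2.5},
  {"tx": 0, "ty": 0, "tz": 3, "yaw": 0, "claw": 2.5},
  {"tx": 0, "ty": 0, "tz": 3, "yaw": 0, "claw": 2.5},
  {"tx": 0, "ty": 0, "tz": 3, "yaw": 0, "claw": 2.5},
  {"tx": 0, "ty": 0, "tz": 2.5, "yaw": 0, "claw": 2.5},
  {"tx": 0, "ty": 0, "tz": 1.5, "yaw": 0, "claw": 2.5},
  {"tx": 1.5, "ty": 1, "tz": 0, "yaw": -1, "claw": 2.5},
  {"tx": 2, "ty": 1, "tz": 0, "yaw": -1, "claw": 2.5},
  {"tx": 2, "ty": 1.5, "tz": 0, "yaw": -1, "claw": 2.5},
  {"tx": 2.5, "ty": 1.5, "tz": 0, "yaw": -1, "claw": 2.5},
  {"tx": 2.5, "ty": 1.5, "tz": 0, "yaw": -1, "claw": 2.5},
  {"tx": 2.5, "ty": 1.5, "tz": 0, "yaw": -1, "claw": 2.5},
  {"tx": 2, "ty": 1, "tz": 0, "yaw": -1, "claw": 2.5},
  {"tx": 1.5, "ty": 1, "tz": 0, "yaw": -1, "claw": 2.5},
  {"tx": 1.5, "ty": 1, "tz": 0, "yaw": -0.5, "claw": 2.5},
  {"tx": 0.5, "ty": 0, "tz": 0, "yaw": 0, "claw": 2.5},
  {"tx": 0, "ty": 0, "tz": 0, "yaw": 0, "claw": 2.5},
  {"tx": 0, "ty": 0, "tz": 0, "yaw": 0, "claw": 2.5},
])

```text
time_s: 11.3
position: [0.6173, 0.0943, 0.1993]
tool_rot: [[0.075, 0.997, -0.001], [0.997, -0.075, -0.0], [-0.0, -0.001, -1.0]]
ft_force: [0.6, 0.1, -2.4]
grip_width: 0.0311
gripper_force: 40.3
```

```bash
cat > bl.py <<'E'
from h import *
import sys
tag=sys.argv[1]; zl,zh=float(sys.argv[2]),float(sys.argv[3]); O=np.array([.6153,.0464]); s=np.array([.0735,.9973]); n=np.array([-s[1],s[0]])
for c in("top","side"):
    im,d=grab(c,tag); P=cloud(c,d); L=np.stack([(P[...,:2]-O)@s,(P[...,:2]-O)@n,P[...,2]],-1)*1e3
    h=cv2.cvtColor(im,cv2.COLOR_RGB2HSV)
    m=(d>0)&(abs(L[...,1])<45)&(L[...,0]>-200)&(L[...,0]<320)&(L[...,2]>zl)&(L[...,2]<zh)&(h[...,0]>10)&(h[...,0]<30)&(h[...,1]>60)
    k=cv2.connectedComponentsWithStats(m.astype(np.uint8))[1]; p=L[m]
    print(c,len(p),"ends",np.percentile(p[:,0],[.3,99.7]).round(1),"mid",np.percentile(p[:,0],[.3,99.7]).mean().round(1))
    for a,b in((-150,-100),(-60,0),(90,150),(160,240)):
        q=p[(p[:,0]>a)&(p[:,0]<b)]
        if len(q)>5: print("  ",a,b,"n mid",((np.percentile(q[:,1],1)+np.percentile(q[:,1],99))/2).round(1),"ztop",np.percentile(q[:,2],90).round(1))
E
python3 bl.py c 150 240
```

```text
top 2096 ends [-131.5  228.4] mid 48.5
   -150 -100 n mid 1.0 ztop 207.4
   -60 0 n mid 1.0 ztop 207.4
   90 150 n mid 5.2 ztop 207.9
   160 240 n mid 1.0 ztop 207.6
side 2769 ends [  0.8 231.9] mid 116.3
   -60 0 n mid 14.5 ztop 195.1
   90 150 n mid 1.8 ztop 206.2
   160 240 n mid 1.6 ztop 206.2
```

View pics/c_side.png

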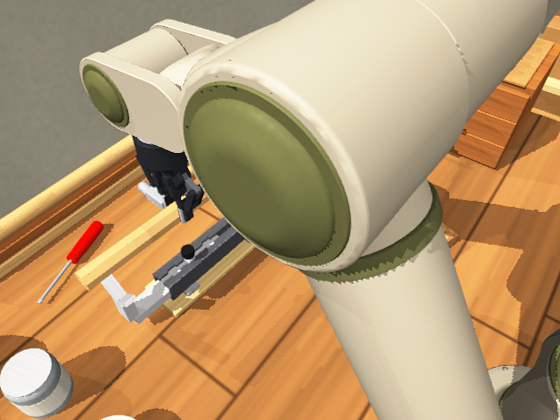

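The side view shows the blank held level above the Vs, with the near V at about (120,300). I correct x by 1 mm and lower it.

Request:
servo_tool([
  {"tx": 0.1, "ty": 0.05, "tz": -1.5, "yaw": 0, "claw": 2.5},
  {"tx": 0, "ty": 0, "tz": -2, "yaw": 0, "claw": 2.5},
  {"tx": 0, "ty": 0, "tz": -1.5, "yaw": 0, "claw": 2.5},
  {"tx": 0, "ty": 0, "tz": -1, "yaw": 0, "claw": 2.5},
  {"tx": 0, "ty": 0, "tz": -0.6, "yaw": 0, "claw": 2.5},
  {"tx": 0, "ty": 0, "tz": -0.4, "yaw": 0, "claw": 2.5},
  {"tx": 0, "ty": 0, "tz": -0.2, "yaw": 0, "claw": 2.5},
  {"tx": 0, "ty": 0, "tz": 0, "yaw": 0, "claw": 2.5},
  {"tx": 0, "ty": 0, "tz": 0, "yaw": 0, "claw": 2.5},
])

```text
time_s: 12.3
position: [0.619, 0.0952, 0.1281]
tool_rot: [[0.075, 0.997, 0.001], [0.997, -0.075, -0.0], [-0.0, 0.001, -1.0]]
ft_force: [-3.3, -0.4, 2.2]
grip_width: 0.031
gripper_force: 40.8
```

Request:
servo_tool([
  {"tx": -0.05, "ty": 0, "tz": -0.1, "yaw": 0, "claw": 2.5},
  {"tx": 0, "ty": 0, "tz": -0.05, "yaw": 0, "claw": 2.5},
  {"tx": 0, "ty": 0, "tz": 0, "yaw": 0, "claw": 2.5},
  {"tx": 0, "ty": 0, "tz": 0, "yaw": 0, "claw": 2.5},
])

```text
time_s: 12.7
position: [0.6189, 0.0952, 0.1279]
tool_rot: [[0.075, 0.997, 0.003], [0.997, -0.075, -0.0], [-0.0, 0.003, -1.0]]
ft_force: [-4.4, -1.0, 11.2]
grip_width: 0.031
gripper_force: 41.9
```

Firm contact in the Vs at 11 N. I release and back off.

Request:
servo_tool([
  {"tx": 0, "ty": 0, "tz": 0.1, "yaw": 0, "claw": 3.5},
  {"tx": 0, "ty": 0, "tz": 0, "yaw": 0, "claw": 4.5},
  {"tx": 0, "ty": 0, "tz": 0, "yaw": 0, "claw": 6},
  {"tx": 0, "ty": 0, "tz": 0, "yaw": 0, "claw": 7},
  {"tx": 0, "ty": 0, "tz": 0, "yaw": 0, "claw": 7},
  {"tx": 0, "ty": 0, "tz": 1, "yaw": 0, "claw": 7},
  {"tx": 0, "ty": 0, "tz": 3, "yaw": 0, "claw": 7},
  {"tx": 0, "ty": 0, "tz": 4, "yaw": 0, "claw": 7},
  {"tx": 0, "ty": 0, "tz": 4, "yaw": 0, "claw": 7},
  {"tx": -4, "ty": 0, "tz": 3, "yaw": 0, "claw": 7},
  {"tx": -5, "ty": 0, "tz": 0, "yaw": 0, "claw": 7},
  {"tx": -5, "ty": 0, "tz": 0, "yaw": 0, "claw": 7},
  {"tx": -5, "ty": 0, "tz": 0, "yaw": 0, "claw": 7},
  {"tx": -4, "ty": 0, "tz": 0, "yaw": 0, "claw": 7},
  {"tx": -2, "ty": 0, "tz": 0, "yaw": 0, "claw": 7},
  {"tx": 0, "ty": 0, "tz": 0, "yaw": 0, "claw": 7},
])

```text
time_s: 14.3
position: [0.3664, 0.0955, 0.2779]
tool_rot: [[0.074, 0.997, 0.002], [0.997, -0.074, -0.0], [0.0, 0.002, -1.0]]
ft_force: [0.7, 0.5, 0.6]
grip_width: 0.0699
gripper_force: 0.0
```

```bash
python3 bl.py d 125 145; python3 - <<'E'
import cv2
a=cv2.imread("pics/d_top.png")[80:260,60:460]; b=cv2.imread("pics/d_side.png")[100:320,60:360]
import numpy as np
c=np.zeros((600,640,3),np.uint8); c[:288]=cv2.resize(a,(640,288)); c[288:,:425]=cv2.resize(b,(425,312)); cv2.imwrite("pics/crop2.png",c)
E
```

```text
top 2844 ends [-129.4  228.7] mid 49.6
   -150 -100 n mid -0.0 ztop 136.3
   -60 0 n mid 0.2 ztop 136.0
   90 150 n mid 0.2 ztop 135.8
   160 240 n mid 0.7 ztop 136.0
side 2880 ends [-125.3  232.8] mid 53.7
   -150 -100 n mid 1.0 ztop 134.3
   -60 0 n mid -0.1 ztop 134.3
   90 150 n mid 0.6 ztop 134.4
   160 240 n mid 0.4 ztop 134.3
```

View pics/crop2.png

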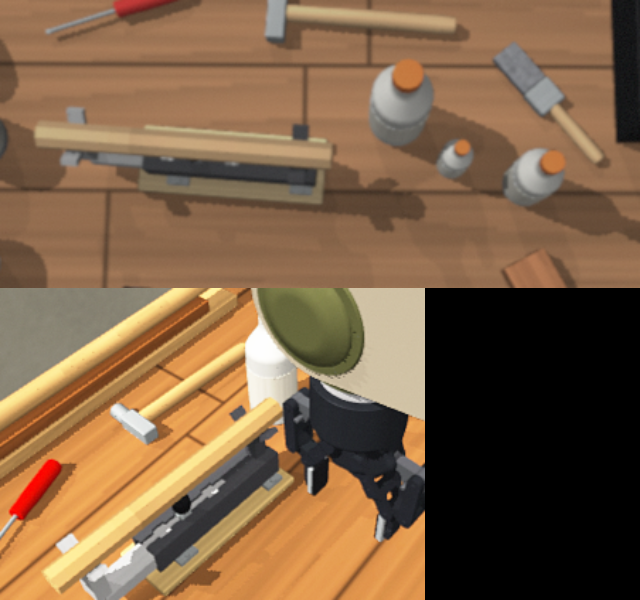

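The blank lies level in both Vs, with its top at about 134–136 mm. It overhangs by about 39 and 41 mm. All bottles are standing and the gripper is clear.

```bash
python3 -c "
from rig import env;print(env.close_job())"
```

```text
the job is handed in; nothing more can be done
None
```

The job is handed in: the button popped fully up in the very next hole (about 48 mm out), the blank lies level in both V rests with about 39 and 41 mm overhang, and the glue bottle is still standing; the judge returned no verdict.

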